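# Unlock a roller blind's tube from its bracket with a forked lever

## Robot

A 7-joint arm with a two-finger parallel gripper is mounted at the origin on the work surface. World frame = base frame: x ahead of the robot, y to its left, z up, the work surface at z = 0. Lengths are in mm, angles in rad, forces in N, time in s.
With the tool pointing down it reaches from about 400 to 875 mm from the base axis. Payload 4.4 kg.
Tool frame: the origin (TCP) lies at the very end of the fingers, on their centre line; the grasp point (between the pads) lies 19 mm behind it; z points along the fingers, y is the direction in which the jaws open and shut (so a half turn about z gives the same grasp; the last joint's range is limited). The gripper opens to 85 mm and grips with 20 to 120 N. Pads are 22 mm wide; open, the fingers measure 114 mm over their backs; the gripper's body (76 mm by 85 mm) begins 54 mm behind the grasp point. The pads swing forward as they close: fully open they stand 13 mm farther back than shut.
Start: joints at [1.056, 0.628, 0.038, 1.517, -0.027, 0.996, -0.02], TCP at [282.053, -585.631, 231.313] pointing down, gripper open.
Joint ranges: [-3.06, 3.06], [-0.37, 2.12], [-1.25, 1.32], [0.18, 2.47], [-1.1, 4.24], [0.23, 1.98], [-2.94, 2.94]. Speed limits (rad/s): [2.57, 2.57, 3.14, 3.14, 3.14, 3.14, 3.14].

## Interface

Orientations are given as [roll, pitch, yaw] about the fixed x, y, z axes, in that order (R = Rz(yaw) Ry(pitch) Rx(roll)).
In Python, from cell import ctrl, eyes gives the robot as it stands.
- The arm moves only by the tool move_arm, never from a script. Its argument "increments" is a list of rows, each a list of 6 numbers: the shift along the tool's x, y, z in cm, then the turn, a rotation vector about the tool's x, y, z in degrees. In form: [[x, y, z, wx, wy, wz], ...]. A call has 1 to 20 rows; each row is the pose to reach, as a shift and turn from the pose commanded when the call began, along the tool's axes at that moment; what a row does not reach only later rows make up. A row lasts 1/10 s, in which the tool goes at most 50 mm and 8.59 degrees, less where a joint would pass 70% of its speed; a pose out of reach is approached as far as the arm can. A call with a gripper value outside its range is refused whole. "grip" is the opening, from -1 (shut) to 1 (fully open), set as the call begins (left out, the last holds). The fingers move at their own pace and stop on an object; the grip force is fixed at half the most. Time passes only in rows, so rows that repeat a pose let the fingers close. It gives the time, the measured TCP pose, the force and the opening at its end, in the units of the state.
- ctrl.read_state(): the state, without advancing time (a new reading comes with each control period).
- eyes.get_image(name): name is "scene" or "top" or "wrist"; returns the picture (384x512x3 uint8, red, green, blue); there is no depth.
- eyes.calibration(name): a dict with "fx", "fy", "cx", "cy" (pixels), "dist" ([k1, k2, p1, p2, k3] as OpenCV has them; the pictures are not rectified), "pose" (4x4, takes a point from camera to world coordinates); the wrist camera has in their place "tool_from_camera" (4x4, takes a point from camera to tool coordinates, whose origin is the TCP and whose axes are the flange's). Camera axes: x right, y up, looking along -z (the intrinsics and any distortion apply to the point x, -y, -z); pixel columns grow to the right and rows downward; lengths in mm; the calibration is good to about 2 mm. A picture is of the moment at which its call begins: read the wrist's pose just before it. calibration takes no time and is no camera call.
- ctrl.finish_job(): hands the job in, once; it reports no verdict.
The state is a dict: "clock": time; "qpos": joint angles; "qd": joint speeds; "tau": joint torques, N m; "eef_pos": TCP position; "tool_rot": TCP orientation; "force": force on the tool from outside, world axes, zero at the start; "torque": the same for the moment, N m; "width": finger opening in mm.
Only numpy, scipy, OpenCV 4.12 (cv2) and the standard library are available. Lean on these libraries where they do the work, as an engineer would, in place of code of your own. Each camera call takes 0.05 s, during which the arm holds its last target. There are 200 camera calls.

## Task

New cloth is going on this roller blind: with the forked lever from the wooden block, press the roller's spring pin in by its collar, gently, feeling for the spring and no harder than it needs, and swing that end of the roller out to the open front of the rail, past the front edge of its bracket, the other end staying in its socket and the roller lying on the rail. Touch the roller and its pin with the lever only and do not wrench it against the brackets; then stand the lever back in its slot in the block, right down. Leave everything else on the desk where it is.

Things in the scene. Friction and masses are not known exactly. Their poses are not given: they have to be found in the camera images.
- rail: Blind's aluminium head rail on a plywood board; fixed. Origin: board's underside on the desk, below the roller axis at mid length; z up, y along the roller from spring-pin end (-y) to winder end (+y), -x the open front. Rail mm: board x -100..60, y -180..180, top z 18. Rail floor y -150..150, x -47..40, top z 22; front lip x -47..-44 to z 26; back wall x 36..40 to z 62.
- socket (a point): Mouth of the winder bracket's socket (14 mm dia., 14 mm deep) at rail (0, 126, 39) mm. The bracket is fixed, white: rail y 126..140, x -16..36, z 22..58. The roller's stub sits in it with about 1 mm end play and can swing 10 degrees sideways.
- tube: Bare roller, loose: aluminium tube 28 mm dia., 0.2 kg. Origin on its axis, at rail (0, 0, 38) mm when locked; y along its axis to the winder end; turned by any angle about y. Tube runs y -106..122 mm; a 10 mm dia. stub at +y, to y 138, sits in the winder socket; at -y the spring pin (6 mm dia.) sticks out to y -146. Unlocked, the pin end sinks 2 mm and lies on the rail floor.
- pin_line (a point): Point on the roller's axis at tube y -142 mm, where its pin crosses the bracket. On the bare pin sits a push-on collar, 18 mm dia., 3 mm thick; its place differs from blind to blind: outer face 8 to 20 mm from the bracket's inner face. The blade goes between bracket and collar (within 8 mm of the bracket) and pushes the collar to +y.
- hole (a point): Mouth of the pin's hole (8 mm, round, right through) in the pin bracket's inner face, rail (0, -140, 39) mm. Bracket: fixed white plate, rail y -145..-140, x -16..36, z 22..54; the pin is past its front edge at x -19. The pin reaches 6 mm in. Pushed by its collar the roller first slides 1 mm, then the spring gives: 5 N to start, 1.5 N/mm; tip free at 5 mm (13 N), stop at 6.5 mm (15 N). Over 19 N bends it.
- fork: Forked lever, upright in the block, fork down, 0.09 kg, 102 mm tall. Origin midway between the prong tips, at their lower end; z up the handle, x across the fork, y through the blade. Blade 28 (x) by 3.5 mm (y); slot between the prongs 9 mm wide, z 0..20 mm, 16 mm wide at the tips. Shank 14 by 5 mm to z 40, guard 24 by 24 mm z 40..44, wooden handle 20 by 20 mm z 44..102.
- block: Wooden tool block 90 x 64 x 52 mm (x, y, z), fixed; origin at the centre of its underside. Stored, the lever's blade is in the slot, its x along block x (either way round), the guard resting on the block's top: lever origin at block (-12, 0, 12) mm.
- slot (a point): Centre of the mouth of the block's slot, in its top face, block (-12, 0, 52) mm. Slot 34 mm (x) by 9 mm (y), 45 mm deep.
- spare_plug: Spare roller end plug, 28 mm dia., 41 mm tall, standing on the front of the fitting board; bystander.
- screwdriver: Screwdriver, 160 mm, lying; bystander.
- mug: White mug, 80 mm dia., 90 mm tall; bystander.
- mandarin_center (a point): Mandarin, 62 mm dia., its centre; bystander.
- stapler: Stapler, 130 mm long, 40 mm tall; bystander.
- tape_measure: Tape measure, 62 x 34 x 58 mm; bystander.
- pencil_pot: Concrete pencil pot, 72 mm dia., 100 mm tall; bystander.
Mind the look-alikes: they are no part of the job. There is more than one size of the fork; the job needs the middle-sized.

How it is judged:
By the outcome, as a careful person would: the job done as asked, in the order asked, and still so for the second after the job is handed in, with the robot touching nothing.
It also fails if it takes over 54 s, if anything falls off the work surface, if the arm or the gripper's body presses on something with over 40 N, if the wrist force passes 120 N, or if a joint passes its speed limit or range.

## Working session

There is one attempt and no reset: what is moved stays moved. The work goes in short steps, Python scripts to look and compute and a tool call to move; the robot and the scene stay as the last step left them, time stands still between calls to the robot, and variables do not carry over. Pictures are saved under pics/ and viewed, about 8 in all and at most 12, crops included, and the job is handed in when it is done.

Besides the shell and the picture viewer there is one more tool, called after "Emit:" as name([rows], argument=value, ...), one row to a line, values as JSON. move_arm: Moves the arm, as the interface text tells. Its arguments: {"type":"object","properties":{"increments":{"type":"array","items":{"type":"array","items":{"type":"number"}}},"grip":{"type":"number"}},"required":["increments"]}

```bash
mkdir -p pics; ls; cat > h.py <<'E'
import numpy as np, cv2
from cell import ctrl, eyes
def snap(n,f):
    im=eyes.get_image(n); cv2.imwrite(f'pics/{f}.png',im[:,:,::-1]); return im
def cal(n,pose=None):
    c=eyes.calibration(n)
    K=np.array([[c['fx'],0,c['cx']],[0,c['fy'],c['cy']],[0,0,1.]])
    T=np.array(c['pose']) if 'pose' in c else pose@np.array(c['tool_from_camera'])
    return K,np.array(c['dist']),T
def ray(n,uv,pose=None):
    K,d,T=cal(n,pose)
    p=cv2.undistortPoints(np.array([[uv]],float),K,d)[0,0]
    v=T[:3,:3]@np.array([p[0],-p[1],-1]); return T[:3,3],v/np.linalg.norm(v)
def onz(n,uv,z,pose=None):
    o,v=ray(n,uv,pose); return o+v*(z-o[2])/v[2]
def proj(n,P,pose=None):
    K,d,T=cal(n,pose); q=(np.linalg.inv(T)@np.r_[P,1])[:3]
    q=q*[1,-1,-1]
    return cv2.projectPoints(q[None],np.zeros(3),np.zeros(3),K,d)[0][0,0]
def tri(r1,r2):
    (o1,v1),(o2,v2)=r1,r2
    s=np.linalg.lstsq(np.c_[v1,-v2],o2-o1,rcond=None)[0]
    a,b=o1+s[0]*v1,o2+s[1]*v2; return (a+b)/2,np.linalg.norm(a-b)
def tool():
    from scipy.spatial.transform import Rotation as R
    s=ctrl.read_state(); T=np.eye(4); T[:3,:3]=R.from_euler('xyz',s['tool_rot']).as_matrix(); T[:3,3]=s['eef_pos']; return T
E
python3 - <<'E'
from h import *
a=snap('scene','scene');b=snap('top','top')
w=np.concatenate([a,b],1); 
print(ctrl.read_state())
for n in('scene','top'): print(cal(n))
E
```

```text
pics
{'clock': 0.1, 'qpos': array([ 1.05620766,  0.62926123,  0.0384311 ,  1.518283  , -0.02700689,
        0.99629913, -0.02000487]), 'qd': array([ 7.18645094e-05, -6.21617350e-04, -1.01533761e-03, -3.94535455e-03,
        1.24307720e-03, -1.39009035e-03,  7.96277178e-04]), 'tau': array([ 3.56006058e-03, -5.64528573e+01,  1.23027194e+00, -1.93970132e+01,
        1.12413982e-02,  5.49927150e-03,  3.98368707e-05]), 'eef_pos': array([ 281.8074942 , -585.10214207,  230.47107758]), 'tool_rot': array([-3.13985932e+00,  4.48992747e-06,  4.48790764e-01]), 'force': array([-0.45698067,  0.60441464,  0.8919595 ]), 'torque': array([-0.0187647 ,  0.04100683, -0.03037578]), 'width': 85.50647076659433}
(array([[478.81913862,   0.        , 259.1175065 ],
       [  0.        , 478.81913862, 186.79565319],
       [  0.        ,   0.        ,   1.        ]]), array([-0.01900501,  0.        ,  0.        ,  0.        ,  0.        ]), array([[ 1.25260664e-01, -6.73915655e-01,  7.28112255e-01,
         1.49263491e+03],
       [ 9.92104394e-01,  8.04856227e-02, -9.61817823e-02,
        -1.35670467e+02],
       [ 6.21584052e-03,  7.34411162e-01,  6.78676365e-01,
         9.60403900e+02],
       [ 0.00000000e+00,  0.00000000e+00,  0.00000000e+00,
         1.00000000e+00]]))
(array([[366.78230833,   0.        , 257.54469575],
       [  0.        , 366.78230833, 201.18887644],
       [  0.        ,   0.        ,   1.        ]]), array([-0.05538335,  0.        ,  0.        ,  0.        ,  0.        ]), array([[-1.97424096e-02,  9.96660786e-01, -7.92307697e-02,
         4.54012877e+02],
       [-9.99719666e-01, -2.07145966e-02, -1.14671487e-02,
         1.43163964e-01],
       [-1.30700909e-02,  7.89821694e-02,  9.96790344e-01,
         1.40600980e+03],
       [ 0.00000000e+00,  0.00000000e+00,  0.00000000e+00,
         1.00000000e+00]]))
```

View pics/scene.png

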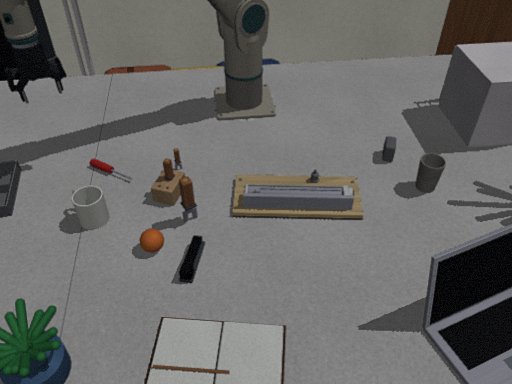

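View pics/top.png

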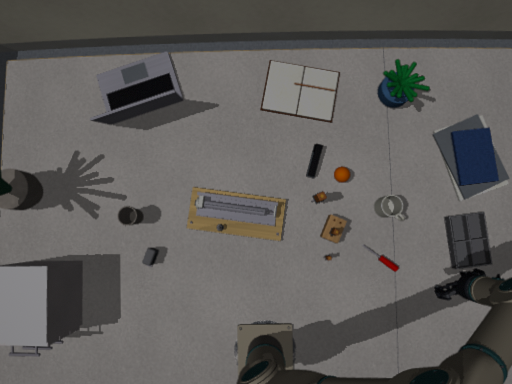

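Both views show the rail (top 190-287, 188-240). The open front, with the plug at top (221,227), faces the robot, so the pin end is on the right in top (world -y). There are three fork-like things: a small one at scene (177,158) / top (328,257), one in the block at scene (168,170) / top (335,229), and a large one at scene (188,192) / top (320,197). The description says the one in the block. I'll check it in a close crop.

```bash
python3 - <<'E'
from h import *
a=cv2.imread('pics/scene.png');b=cv2.imread('pics/top.png')
c1=cv2.resize(a[140:240,130:380],None,fx=3.2,fy=3.2,interpolation=cv2.INTER_CUBIC)
c2=cv2.resize(b[180:266,180:350],None,fx=3.2,fy=3.2,interpolation=cv2.INTER_CUBIC)
w=np.zeros((600,800,3),np.uint8); w[:320]=c1; w[320:320+275,:544]=c2[:275]
cv2.imwrite('pics/c1.png',w)
# board corners by colour, block by colour
for n,im in(('scene',a),('top',b)):
    h=cv2.cvtColor(im,cv2.COLOR_BGR2HSV)
    m=cv2.inRange(h,(10,70,60),(28,255,255))
    cs,_=cv2.findContours(m,cv2.RETR_EXTERNAL,cv2.CHAIN_APPROX_SIMPLE)
    for c in cs:
        if cv2.contourArea(c)>25:
            r=cv2.minAreaRect(c); print(n,cv2.contourArea(c),np.round(r[0]),np.round(cv2.boxPoints(r),1).tolist())
            if n=='top':
                for z in (18,52): print(z,[np.round(onz('top',p,z)[:2]).tolist() for p in cv2.boxPoints(r)],np.round(onz('top',r[0],z)))
E
```

```text
scene 142.0 [191. 369.] [[152.8000030517578, 368.0], [153.0, 364.70001220703125], [228.1999969482422, 369.79998779296875], [228.0, 373.1000061035156]]
scene 399.5 [151. 240.] [[135.0, 241.0], [152.0, 224.0], [167.5, 239.5], [150.5, 256.5]]
scene 4898.5 [297. 196.] [[231.89999389648438, 215.0], [232.8000030517578, 174.10000610351562], [362.8999938964844, 177.0], [362.0, 217.89999389648438]]
scene 820.0 [174. 186.] [[146.6999969482422, 197.1999969482422], [165.10000610351562, 157.60000610351562], [201.10000610351562, 174.39999389648438], [182.8000030517578, 213.89999389648438]]
scene 48.0 [196.  67.] [[168.89999389648438, 67.9000015258789], [222.89999389648438, 64.80000305175781], [223.0, 66.80000305175781], [169.10000610351562, 69.9000015258789]]
top 443.5 [333. 228.] [[319.5, 236.1999969482422], [328.79998779296875, 213.10000610351562], [346.8999938964844, 220.3000030517578], [337.6000061035156, 243.39999389648438]]
18 [[427.0, -215.0], [514.0, -253.0], [485.0, -320.0], [399.0, -282.0]] [ 456. -267.   18.]
52 [[428.0, -209.0], [512.0, -246.0], [484.0, -312.0], [400.0, -275.0]] [ 456.
[... 323 characters left out ...]
[557.0, -214.0]] [ 577. -221.   52.]
top 3835.0 [236. 213.] [[186.10000610351562, 227.6999969482422], [191.6999969482422, 186.0], [285.79998779296875, 198.6999969482422], [280.1000061035156, 240.39999389648438]]
18 [[469.0, 289.0], [628.0, 267.0], [571.0, -91.0], [414.0, -66.0]] [520.  99.  18.]
52 [[469.0, 282.0], [624.0, 260.0], [569.0, -89.0], [415.0, -64.0]] [519.  97.  52.]
top 179.0 [342. 174.] [[331.3999938964844, 177.1999969482422], [338.0, 164.0], [352.0, 171.0], [345.3999938964844, 184.1999969482422]]
18 [[650.0, -267.0], [701.0, -295.0], [673.0, -347.0], [622.0, -320.0]] [ 661. -307.   18.]
52 [[645.0, -261.0], [695.0, -287.0], [667.0, -339.0], [618.0, -312.0]] [ 656. -300.   52.]
```

View pics/c1.png

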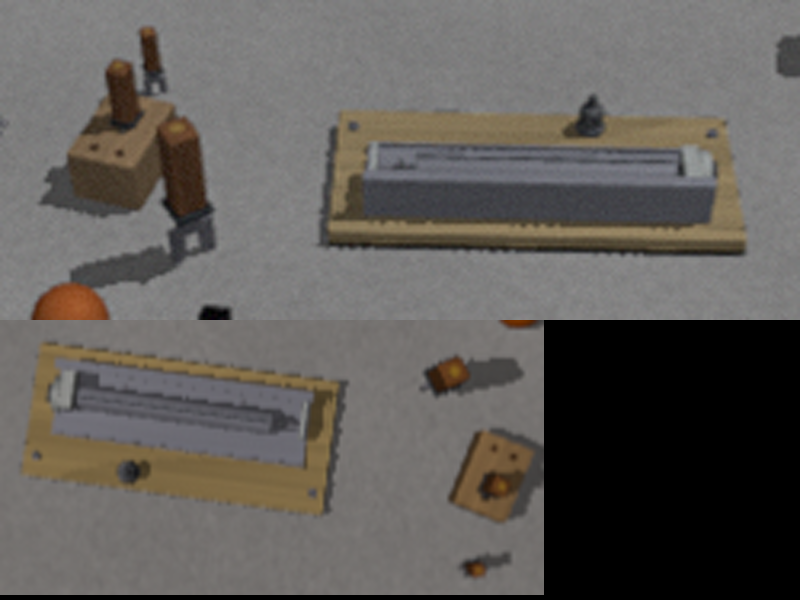

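The fork in the block is the middle one of the three: bigger than the loose fork at scene (177,158), smaller than the one at (188,192). I'm moving over the block for a wrist look.

Emit:
move_arm([
  [4, -3, 0, 0, 0, 7],
  [8, -6, 0, 0, 0, 14],
  [12, -9, 0, 0, 0, 21],
  [16, -12, 0, 0, 0, 28],
  [20, -15, 0, 0, 0, 35],
  [24, -18.5, 0, 0, 0, 42],
  [27, -21, 0, 0, 0, 48],
  [29, -22.7, 0, 0, 0, 49.7],
  [29, -22.7, 0, 0, 0, 49.7],
  [29, -22.7, 0, 0, 0, 49.7],
  [29, -22.7, 0, 0, 0, 49.7],
], grip=1)

```text
clock: 1.2
eef_pos: [444.1, -256.6, 231.3]
tool_rot: [3.141, 0.0, -0.42]
force: [-0.7, 0.4, -0.8]
width: 85.3
```

```bash
python3 - <<'E'
from h import *
T=tool(); snap('wrist','w1'); np.save('w1.npy',T)
print(T.round(3)); c=eyes.calibration('wrist'); print(c)
print([proj('wrist',p,T).round() for p in ([445,-256,114],[445,-256,52],[456,-261,52])])
E
```

```text
[[ 9.13000e-01 -4.08000e-01 -0.00000e+00  4.44140e+02]
 [-4.08000e-01 -9.13000e-01 -1.00000e-03 -2.56606e+02]
 [-0.00000e+00  1.00000e-03 -1.00000e+00  2.31270e+02]
 [ 0.00000e+00  0.00000e+00  0.00000e+00  1.00000e+00]]
{'fx': 330.5055278700026, 'fy': 330.5055278700026, 'cx': 252.96874142452486, 'cy': 196.33389956199844, 'dist': array([-0.08544032,  0.        ,  0.        ,  0.        ,  0.        ]), 'tool_from_camera': array([[ 2.02666804e-04,  9.48910100e-01,  3.15546479e-01,
         8.11823411e+01],
       [ 9.99999335e-01,  1.65839421e-04, -1.14098364e-03,
         1.63384557e-01],
       [-1.13502095e-03,  3.15546500e-01, -9.48909436e-01,
        -1.42419414e+02],
       [ 0.00000000e+00,  0.00000000e+00,  0.00000000e+00,
         1.00000000e+00]])}
[array([251., 190.]), array([251., 171.]), array([251., 160.])]
```

View pics/w1.png

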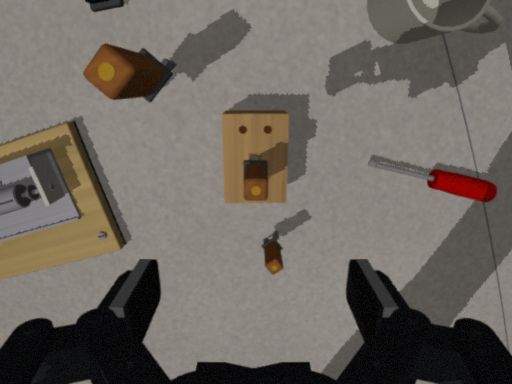

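The wrist view shows the handle top at (256,190), the block's top face at (223..288, 112..202), the small fork at (273,250) and the pin bracket at (47,180).

```bash
python3 - <<'E'
from h import *
T=np.load('w1.npy'); b=cv2.imread('pics/w1.png'); h=cv2.cvtColor(b,cv2.COLOR_BGR2HSV)
m=cv2.inRange(h,(8,60,60),(30,190,255)); m[:, :210]=0; m[:,300:]=0; m[220:]=0
print([h[y,x].tolist() for x,y in((256,140),(256,190),(250,183),(256,170))])
c=max(cv2.findContours(cv2.morphologyEx(m,cv2.MORPH_CLOSE,np.ones((15,15))),cv2.RETR_EXTERNAL,cv2.CHAIN_APPROX_SIMPLE)[0],key=cv2.contourArea)
r=cv2.minAreaRect(c); bx=cv2.boxPoints(r); print(bx.round(1).tolist())
P=np.array([onz('wrist',p,52,T)[:2] for p in bx]); print('block',P.round(1).tolist(),P.mean(0).round(1),np.linalg.norm(np.diff(P,axis=0),axis=1).round(1),np.degrees(np.arctan2(*(P[1:]-P[:-1]).T[::-1])).round(1))
y=cv2.inRange(h,(15,180,120),(30,255,255)); y[:170]=0;y[205:]=0;y[:,:240]=0;y[:,270:]=0
M=cv2.moments(y,True); uv=(M['m10']/M['m00'],M['m01']/M['m00']); print(uv,M['m00'],'handle',onz('wrist',uv,114,T).round(1))
# handle dark edges
row=h[190,235:280]; print(row[:,1:].tolist())
E
```

```text
[[17, 118, 136], [21, 198, 147], [14, 173, 121], [16, 199, 50]]
[[222.0, 110.0], [289.0, 110.0], [289.0, 202.0], [222.0, 202.0]]
block [[511.2, -255.1], [485.2, -313.2], [399.5, -278.2], [427.7, -215.0]] [ 455.9 -265.4] [63.6 92.7 69.2] [-114.1  157.8   65.9]
(255.41975308641975, 190.4320987654321) 81.0 handle [ 443.  -258.9  114. ]
[[121, 137], [126, 136], [128, 137], [124, 142], [127, 142], [128, 141], [120, 142], [125, 139], [135, 127], [157, 112], [179, 114], [174, 117], [173, 118], [180, 116], [173, 115], [185, 117], [192, 134], [201, 146], [199, 147], [197, 146], [199, 146], [198, 147], [203, 146], [204, 146], [195, 144], [182, 136], [186, 119], [175, 112], [177, 111], [188, 106], [178, 99], [171, 85], [154, 86], [132, 114], [119, 131], [125, 131], [121, 135], [123, 137], [121, 139], [124, 140], [129, 136], [125, 135], [124, 134], [126, 136], [125, 137]]
```

Emit:
move_arm([
  [0.04, 0.28, 0, 0, 0, 0],
  [0.04, 0.28, 3, 0, 0, 0],
  [0.04, 0.28, 7, 0, 0, 0],
  [0.04, 0.28, 11, 0, 0, 0],
  [0.04, 0.28, 14, 0, 0, 0],
  [0.04, 0.28, 16, 0, 0, 0],
  [0.04, 0.28, 17, 0, 0, 0],
  [0.04, 0.28, 17, 0, 0, 0],
  [0.04, 0.28, 17, 0, 0, 0],
], grip=0.1)

```text
clock: 2.15
eef_pos: [444.4, -258.8, 62.0]
tool_rot: [3.141, -0.001, -0.42]
force: [0.6, 0.7, 0.3]
width: 46.9
```

```bash
python3 - <<'E'
from h import *
T=tool(); im=snap('wrist','w2'); print(T[:3,3])
E
```

```text
[ 444.37763471 -258.84632231   61.97407487]
```

View pics/w2.png

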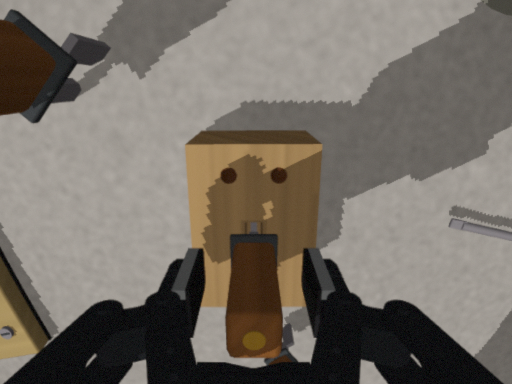

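The jaws straddle the handle, centred and square on it. Closing.

Emit:
move_arm([
  [0, 0, 0, 0, 0, 0],
  [0, 0, 0, 0, 0, 0],
  [0, 0, 0, 0, 0, 0],
  [0, 0, 0, 0, 0, 0],
  [0, 0, 0, 0, 0, 0],
  [0, 0, 0, 0, 0, 0],
], grip=-1)

```text
clock: 2.8
eef_pos: [444.7, -258.3, 62.4]
tool_rot: [3.142, -0.002, -0.419]
force: [-1.0, 0.6, 5.8]
width: 19.3
```

```bash
python3 - <<'E'
from h import *
print(ctrl.read_state()); print(tool().round(3))
E
```

```text
{'clock': 2.8, 'qpos': array([ 0.36465646,  0.71035721,  0.16123105,  2.03406795, -0.26324611,
        0.41445121, -1.26039706]), 'qd': array([-7.64227617e-04, -4.34738346e-05, -2.99416789e-05, -5.49753940e-04,
        1.52195544e-05,  1.18284795e-03,  4.64428698e-05]), 'tau': array([-3.31215688e-02, -4.64650440e+01,  2.63570309e+00, -8.51286918e+00,
       -1.56169804e-02, -2.42440822e-01, -1.66223639e-03]), 'eef_pos': array([ 444.73194686, -258.33423394,   62.37189703]), 'tool_rot': array([ 3.14156244e+00, -1.92408590e-03, -4.18594862e-01]), 'force': array([-0.98171105,  0.62676408,  5.80186547]), 'torque': array([0.1210478 , 0.12927874, 0.0309776 ]), 'width': 19.33548433393746}
[[ 9.14000e-01 -4.06000e-01  2.00000e-03  4.44732e+02]
 [-4.06000e-01 -9.14000e-01 -1.00000e-03 -2.58334e+02]
 [ 2.00000e-03  0.00000e+00 -1.00000e+00  6.23720e+01]
 [ 0.00000e+00  0.00000e+00  0.00000e+00  1.00000e+00]]
```

Emit:
move_arm([
  [0, 0, -1.5, 0, 0, 0],
  [0, 0, -4, 0, 0, 0],
  [0, 0, -7, 0, 0, 0],
  [0, 0, -10, 0, 0, 0],
  [0, -1.5, -11, 0, 0, 0],
  [-1, -5, -11, 0, 0, -3],
  [-2.5, -9, -11, 0, 0, -7],
  [-4, -13, -11, 0, 0, -10],
  [-5, -17, -11, 0, 0, -13],
  [-6, -20, -10, 0, 0, -15],
  [-6.5, -22, -9, 0, 0, -15.5],
  [-6.5, -22.1, -9, 0, 0, -15.5],
  [-6.5, -22.1, -9, 0, 0, -15.5],
])

```text
clock: 4.1
eef_pos: [474.4, -29.7, 151.4]
tool_rot: [3.141, 0.0, -0.147]
force: [0.5, -0.9, -1.2]
width: 19.3
```

```bash
python3 - <<'E'
from h import *
T=tool(); snap('wrist','w3'); np.save('w3.npy',T)
print(T.round(3),ctrl.read_state()['width'],ctrl.read_state()['force'])
# lever tip prediction, and raw board corners from w1
print('tip',proj('wrist',T[:3]@[0,0,50,1],T))
T1=np.load('w1.npy')
for p in((123,242),(72,122)): print(onz('wrist',p,18,T1).round(1))
E
```

```text
[[ 9.89000e-01 -1.47000e-01 -0.00000e+00  4.74416e+02]
 [-1.47000e-01 -9.89000e-01 -0.00000e+00 -2.97460e+01]
 [-0.00000e+00  0.00000e+00 -1.00000e+00  1.51409e+02]
 [ 0.00000e+00  0.00000e+00  0.00000e+00  1.00000e+00]] 19.07477649957772 [ 0.63009832 -0.09253466 -0.88088281]
tip [252.3498605  222.05451323]
[420.8 -75.2  18. ]
[567.8 -97.4  18. ]
```

View pics/w3.png

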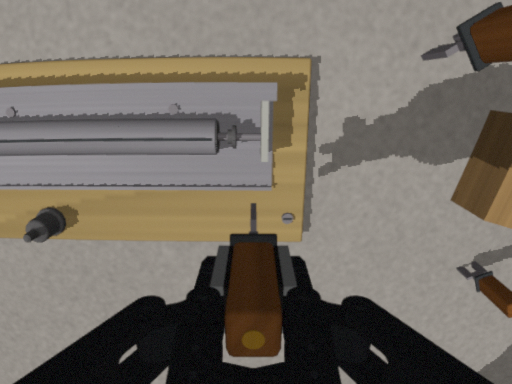

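This view shows the lever's blade edge-on at (254,218), the pin running (236..262,137) into the bracket at (262..270, 100..160), and the collar around (230,137). I'll zoom in and measure.

```bash
python3 - <<'E'
from h import *
b=cv2.imread('pics/w3.png')
a=cv2.resize(b[95:180,200:300],None,fx=8,fy=6.8,interpolation=cv2.INTER_CUBIC)
cv2.imwrite('pics/c2.png',a)
T=np.load('w3.npy'); 
for u in (210,218,230,236,240,262,266): print(u,(np.linalg.inv(T)@np.r_[onz('wrist',(u,137),38,T),1])[:3].round(1))
g=b[:,:,1]
for r in (112,128,137,150): print(r,g[r,205:275].tolist())
for c in (225,231,245,255): print(c,g[120:156,c].tolist())
E
```

```text
210 [ 44.3 -32.7 113.4]
218 [ 44.3 -26.5 113.4]
230 [ 44.3 -17.3 113.4]
236 [ 44.3 -12.6 113.4]
240 [ 44.3  -9.5 113.4]
262 [ 44.2   7.4 113.4]
266 [ 44.2  10.5 113.4]
112 [114, 114, 119, 136, 135, 136, 132, 134, 133, 132, 126, 114, 111, 111, 110, 107, 111, 132, 135, 134, 133, 133, 131, 125, 114, 120, 134, 137, 134, 135, 133, 134, 134, 136, 136, 135, 135, 134, 134, 135, 134, 135, 134, 133, 136, 134, 136, 136, 135, 134, 134, 135, 135, 135, 134, 126, 141, 163, 168, 169, 170, 169, 167, 148, 112, 88, 88, 88, 88, 88]
128 [117, 118, 119, 120, 118, 120, 118, 119, 115, 102, 75, 64, 39, 37, 60, 80, 86, 86, 87, 85, 86, 84, 84, 84, 84, 83, 80, 72, 67, 67, 54, 66, 81, 85, 84, 84, 83, 83, 83, 85, 85, 85, 84, 85, 83, 85, 86, 85, 84, 85, 84, 83, 85, 87, 84, 101, 146, 167, 169, 169, 169, 168, 165, 134, 91, 83, 86, 85, 86, 85]
137 [123, 131, 134, 135, 135, 133, 134, 135, 133, 115, 82, 66, 50, 69, 76, 77, 75, 76, 77, 80, 85, 100, 106, 95, 94, 96, 93, 94, 95, 90, 76, 69, 73, 76, 78, 87, 103, 120, 121, 122, 122, 123, 122, 120, 121, 122, 125, 122, 122, 124, 122, 122, 120, 121, 121, 118, 148, 168, 168, 16
[... 352 characters left out ...]
 167, 156, 124, 93, 90, 96, 93, 91, 92]
225 [86, 84, 84, 84, 83, 82, 84, 84, 86, 87, 89, 84, 77, 67, 76, 80, 83, 85, 110, 101, 80, 82, 83, 86, 85, 85, 88, 97, 134, 135, 133, 135, 136, 134, 132, 136]
231 [86, 86, 83, 84, 82, 81, 80, 79, 80, 71, 68, 74, 81, 86, 88, 89, 96, 93, 91, 91, 87, 81, 77, 73, 83, 81, 90, 129, 137, 132, 132, 135, 135, 134, 136, 137]
245 [94, 86, 83, 86, 86, 85, 83, 86, 85, 86, 85, 86, 86, 80, 97, 112, 124, 122, 117, 106, 89, 95, 130, 135, 139, 138, 138, 136, 136, 135, 134, 135, 134, 134, 133, 134]
255 [135, 134, 130, 119, 117, 114, 111, 89, 84, 86, 84, 84, 82, 77, 99, 112, 123, 122, 115, 108, 98, 131, 132, 133, 136, 138, 138, 137, 137, 135, 131, 134, 135, 134, 134, 134]
```

View pics/c2.png

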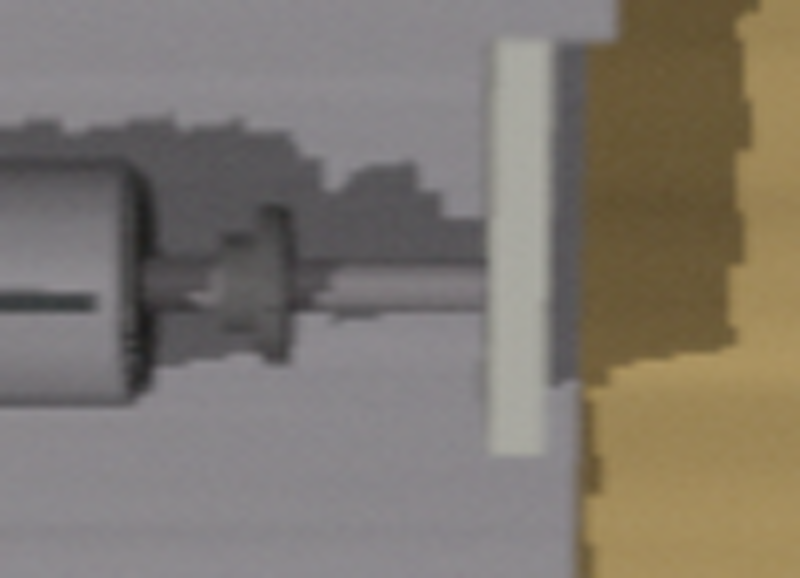

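```bash
python3 - <<'E'
from h import *
b=cv2.imread('pics/w3.png'); g=cv2.GaussianBlur(b,(3,3),0)[:,:,1].astype(float); T=np.load('w3.npy'); Ti=np.linalg.inv(T)
tl=lambda u,v,z:(Ti@np.r_[onz('wrist',(u,v),z,T),1])[:3]
# tube lower edge: strongest gradient in rows 145..165 ; lip edge rows 175..200; bracket inner edge cols 255..266
lo=[];lip=[]
for c in range(15,210,5):
    d=np.diff(g[:,c]); lo.append((c,146+np.argmax(np.abs(d[146:168]))+.5)); lip.append((c,178+np.argmax(np.abs(d[178:200]))+.5))
for nm,L,z in(('tube',lo,36),('lip',lip,26)):
    P=np.array([tl(u,v,z) for u,v in L])[:,:2]
    for _ in range(4):
        k=np.polyfit(P[:,1],P[:,0],1); r=np.abs(P[:,0]-np.polyval(k,P[:,1])); P=P[r<max(1.0,np.median(r)*2)]
    print(nm,'x at y=0',k[1].round(2),'angle deg of edge (dx/dy)',np.degrees(np.arctan(k[0])).round(2),len(P))
br=[(256+np.argmax(np.diff(g[r,256:266]))+.5,r) for r in range(108,160,4)]
P=np.array([tl(u,v,54) for u,v in br]); k=np.polyfit(P[:,0],P[:,1],1); print('bracket inner y at x=44',np.polyval(k,44.3),'slope deg',np.degrees(np.arctan(k[0])),br[::4])
print('bracket front end', tl(264,162,54))
print('pin',tl(250,137.2,41),'collar face',tl(236.8,137.2,40))
for r in (206,212,220,228): print(r,b[r,244:266,1].astype(int).tolist())
print(b[195:240,254,1].tolist())
for x,z in((14,50.4),(14,30),(7,12),(12,7)): print(x,z,proj('wrist',T[:3]@[x,0,z,1],T).round(1))
E
```

```text
tube x at y=0 29.97 angle deg of edge (dx/dy) -0.37 39
lip x at y=0 0.19 angle deg of edge (dx/dy) -1.2 25
bracket inner y at x=44 6.1048740270422845 slope deg 0.9312850507405936 [(np.float64(261.5), 108), (np.float64(261.5), 124), (np.float64(260.5), 140), (np.float64(260.5), 156)]
bracket front end [28.07857781  8.60794926 97.40921438]
pin [ 44.52423371  -1.80665479 110.40204344] collar face [ 44.38891087 -11.92569588 111.3973846 ]
206 [134, 136, 135, 135, 135, 134, 111, 68, 57, 52, 55, 63, 109, 133, 136, 136, 136, 136, 136, 137, 138, 135]
212 [131, 131, 132, 131, 132, 129, 103, 59, 54, 50, 50, 61, 95, 123, 132, 131, 131, 132, 133, 132, 133, 134]
220 [140, 140, 139, 142, 140, 133, 105, 76, 73, 73, 71, 78, 107, 132, 139, 141, 139, 141, 141, 141, 140, 141]
228 [140, 139, 140, 140, 139, 137, 111, 79, 75, 75, 75, 78, 108, 132, 138, 139, 139, 139, 138, 137, 139, 139]
[134, 137, 138, 136, 136, 137, 136, 126, 82, 57, 52, 55, 50, 52, 50, 52, 51, 50, 56, 55, 55, 55, 54, 53, 59, 71, 75, 75, 74, 75, 76, 73, 73, 75, 74, 70, 61, 50, 36, 25, 25, 33, 32, 35, 34]
14 50.4 [252.3 200.9]
14 30 [252.3 212.9]
7 12 [252.3 238.2]
12 7 [252.3 233.5]
```

The collar's outer face is about 18 mm from the bracket. The lever sits about -1.1 mm in x and +0.5 mm in y in the hand. The rail yaw is about -9.3°, so I turn 0.8°. Moving above the pin, then partway down.

Emit:
move_arm([
  [1.5, 0.06, 0, 0, 0, 0.8],
  [3, 0.06, 0, 0, 0, 0.8],
  [4.2, 0.06, 0, 0, 0, 0.8],
  [4.55, 0.06, 0, 0, 0, 0.8],
  [4.55, 0.06, 2, 0, 0, 0.8],
  [4.55, 0.06, 4, 0, 0, 0.8],
  [4.55, 0.06, 5.3, 0, 0, 0.8],
  [4.55, 0.06, 5.3, 0, 0, 0.8],
  [4.55, 0.06, 5.3, 0, 0, 0.8],
])

```text
clock: 5.05
eef_pos: [519.4, -37.5, 98.6]
tool_rot: [3.141, 0.0, -0.163]
force: [-0.0, 0.3, -1.6]
width: 19.5
```

```bash
python3 - <<'E'
from h import *
T=tool(); T3=np.load('w3.npy'); snap('wrist','w4'); np.save('w4.npy',T)
print((np.linalg.inv(T3)@T).round(4)[:3,3], T[2,3]-50.4, ctrl.read_state()['force'])
for r in ((44.4,6.1,38),(44.4,6.1,54),(44.4,-11.9,38),(44.4,-1.8,38)):
    P=T3@[r[0],r[1],151.4-r[2],1]; print(r,proj('wrist',P[:3],T).round(1))
a=cv2.imread('pics/w4.png'); cv2.imwrite('pics/c3.png',cv2.resize(a[130:260,180:350],None,fx=4.5,fy=4.5,interpolation=cv2.INTER_CUBIC))
E
```

```text
[45.6314  1.0604 52.8191] 48.18412221748509 [ 0.32547261  0.63925321 -1.24164988]
(44.4, 6.1, 38) [260.  217.5]
(44.4, 6.1, 54) [260.6 227.2]
(44.4, -11.9, 38) [232.8 217.8]
(44.4, -1.8, 38) [248.1 217.6]
```

View pics/c3.png

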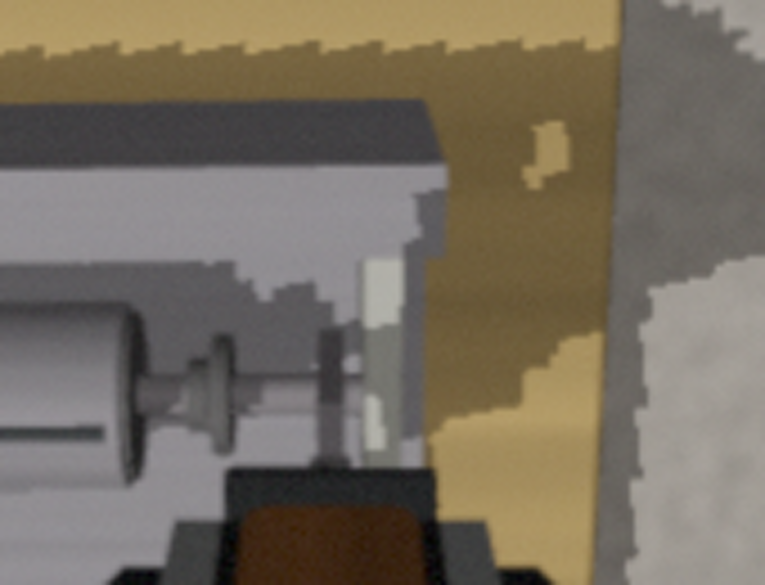

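The blade (cols 250.7-256) sits over the pin about 2 mm clear of the bracket (260.7), and the pin row matches the fork centre to within about 0.3 mm. I'm shifting 1 mm away from the bracket and lowering over the pin.

Emit:
move_arm([
  [0.02, -0.1, 0, 0, 0, 0],
  [0.02, -0.1, 0.5, 0, 0, 0],
  [0.02, -0.1, 1.0, 0, 0, 0],
  [0.02, -0.1, 1.5, 0, 0, 0],
  [0.02, -0.1, 2.0, 0, 0, 0],
  [0.02, -0.1, 2.3, 0, 0, 0],
  [0.02, -0.1, 2.3, 0, 0, 0],
  [0.02, -0.1, 2.3, 0, 0, 0],
])

```text
clock: 5.9
eef_pos: [519.8, -36.1, 75.2]
tool_rot: [3.142, 0.0, -0.162]
force: [-0.1, 0.4, -1.1]
width: 19.5
```

```bash
cat >> h.py <<'E'
T3=np.load('w3.npy') if __import__('os').path.exists('w3.npy') else None
def st():  # tool-frame (w4-yaw) force and position relative to w4
    T4=np.load('w4.npy'); s=ctrl.read_state(); T=tool()
    print('t',s['clock'],'rel',(np.linalg.inv(T4)@T)[:3,3].round(2),'F',(T4[:3,:3].T@s['force']).round(2),'M',(T4[:3,:3].T@s['torque']).round(3),'w',round(s['width'],2),'tip',round(T[2,3]-50.4,1))
E
python3 -c "
from h import *
st();st()"
```

```text
t 5.9 rel [ 0.16 -1.47 23.36] F [-0.21 -0.35  1.08] M [0.021 0.029 0.001] w 19.47 tip 24.8
t 5.9 rel [ 0.16 -1.47 23.36] F [-0.21 -0.35  1.08] M [0.021 0.029 0.001] w 19.47 tip 24.8
```

It went in with no contact. Advancing toward the collar.

Emit:
move_arm([
  [0, -0.2, 0, 0, 0, 0],
  [0, -0.4, 0, 0, 0, 0],
  [0, -0.6, 0, 0, 0, 0],
  [0, -0.8, 0, 0, 0, 0],
  [0, -0.9, 0, 0, 0, 0],
  [0, -0.9, 0, 0, 0, 0],
  [0, -0.9, 0, 0, 0, 0],
])

```text
clock: 6.6
eef_pos: [521.3, -27.2, 75.3]
tool_rot: [3.142, -0.0, -0.162]
force: [-0.6, 0.4, -0.6]
width: 19.7
```

```bash
python3 -c "
from h import *
st()"
```

```text
t 6.6 rel [  0.18 -10.53  23.25] F [-0.65 -0.32  0.59] M [ 0.06  -0.025  0.027] w 19.71 tip 24.9
```

Emit:
move_arm([
  [0, -0.05, 0, 0, 0, 0],
  [0, -0.1, 0, 0, 0, 0],
  [0, -0.15, 0, 0, 0, 0],
  [0, -0.2, 0, 0, 0, 0],
  [0, -0.2, 0, 0, 0, 0],
  [0, -0.2, 0, 0, 0, 0],
])

```text
clock: 7.2
eef_pos: [521.6, -25.2, 75.3]
tool_rot: [-3.142, -0.0, -0.162]
force: [-0.0, -1.6, -1.1]
width: 19.5
```

```bash
python3 -c "
from h import *
st()"
```

```text
t 7.2 rel [  0.17 -12.55  23.25] F [0.21 1.58 1.05] M [-0.044  0.     0.044] w 19.48 tip 24.9
```

Emit:
move_arm([
  [0, -0.05, 0, 0, 0, 0],
  [0, -0.1, 0, 0, 0, 0],
  [0, -0.1, 0, 0, 0, 0],
  [0, -0.1, 0, 0, 0, 0],
])

```text
clock: 7.6
eef_pos: [521.7, -24.5, 75.3]
tool_rot: [3.141, 0.0, -0.162]
force: [-0.7, -1.7, -0.2]
width: 18.9
```

```bash
python3 -c "
from h import *
st()"
```

```text
t 7.6 rel [  0.14 -13.26  23.27] F [-0.46  1.75  0.25] M [-0.363  0.002  0.066] w 18.93 tip 24.9
```

Emit:
move_arm([
  [0, -0.05, 0, 0, 0, 0],
  [0, -0.1, 0, 0, 0, 0],
  [0, -0.15, 0, 0, 0, 0],
  [0, -0.15, 0, 0, 0, 0],
  [0, -0.15, 0, 0, 0, 0],
])

```text
clock: 8.1
eef_pos: [521.8, -23.9, 75.3]
tool_rot: [3.14, 0.0, -0.163]
force: [-0.3, -5.3, -1.1]
width: 19.2
```

```bash
python3 -c "
from h import *
st()"
```

```text
t 8.1 rel [  0.15 -13.86  23.29] F [0.56 5.29 1.07] M [-1.292 -0.007 -0.028] w 19.24 tip 24.9
```

The spring has been found at about 5 N. Continuing in small steps.

Emit:
move_arm([
  [0, -0.08, 0, 0, 0, 0],
  [0, -0.16, 0, 0, 0, 0],
  [0, -0.24, 0, 0, 0, 0],
  [0, -0.3, 0, 0, 0, 0],
  [0, -0.3, 0, 0, 0, 0],
  [0, -0.3, 0, 0, 0, 0],
])

```text
clock: 8.7
eef_pos: [522.0, -22.2, 75.3]
tool_rot: [3.139, 0.0, -0.164]
force: [-2.0, -8.5, -0.8]
width: 19.3
```

```bash
python3 -c "
from h import *
st()"
```

```text
t 8.7 rel [  0.12 -15.54  23.29] F [-0.56  8.69  0.83] M [-1.978  0.003 -0.055] w 19.29 tip 24.9
```

Emit:
move_arm([
  [0, -0.08, 0, 0, 0, 0],
  [0, -0.16, 0, 0, 0, 0],
  [0, -0.2, 0, 0, 0, 0],
  [0, -0.2, 0, 0, 0, 0],
  [0, -0.2, 0, 0, 0, 0],
])

```text
clock: 9.2
eef_pos: [522.2, -21.1, 75.3]
tool_rot: [3.138, 0.0, -0.164]
force: [-1.8, -9.2, -0.3]
width: 19.3
```

```bash
python3 -c "
from h import *
st()"
```

```text
t 9.2 rel [  0.09 -16.66  23.3 ] F [-0.28  9.34  0.33] M [-2.432e+00 -2.100e-02 -2.000e-03] w 19.29 tip 24.9
```

Emit:
move_arm([
  [0, -0.08, 0, 0, 0, 0],
  [0, -0.16, 0, 0, 0, 0],
  [0, -0.22, 0, 0, 0, 0],
  [0, -0.22, 0, 0, 0, 0],
  [0, -0.22, 0, 0, 0, 0],
])

```text
clock: 9.7
eef_pos: [522.4, -19.8, 75.2]
tool_rot: [3.137, 0.0, -0.165]
force: [-1.8, -10.9, -1.8]
width: 18.9
```

```bash
python3 -c "
from h import *
st()
T=tool(); snap('wrist','w5'); np.save('w5.npy',T); st()"
```

```text
t 9.7 rel [  0.05 -18.01  23.37] F [-0.02 11.08  1.76] M [-2.858  0.016 -0.092] w 18.9 tip 24.8
t 9.75 rel [ 2.000e-02 -1.804e+01  2.340e+01] F [-0.4  11.24  0.33] M [-2.875  0.048 -0.046] w 19.51 tip 24.8
```

Emit:
move_arm([
  [0, -0.08, 0, 0, 0, 0],
  [0, -0.15, 0, 0, 0, 0],
  [0, -0.15, 0, 0, 0, 0],
  [0, -0.15, 0, 0, 0, 0],
  [0, -0.15, 0, 0, 0, 0],
])

```text
clock: 10.25
eef_pos: [522.3, -18.7, 75.0]
tool_rot: [3.136, 0.001, -0.165]
force: [-2.4, -11.3, -1.2]
width: 19.3
```

```bash
python3 -c "
from h import *
st()
T=tool(); snap('wrist','w5'); np.save('w5.npy',T); st()
a=cv2.imread('pics/w5.png'); cv2.imwrite('pics/c4.png',cv2.resize(a[150:280,180:350],None,fx=4.5,fy=4.5,interpolation=cv2.INTER_CUBIC))"
```

```text
t 10.25 rel [ -0.14 -19.05  23.54] F [-0.57 11.52  1.25] M [-3.108  0.048 -0.051] w 19.26 tip 24.6
t 10.3 rel [ -0.11 -19.06  23.51] F [1.000e-02 1.181e+01 2.920e+00] M [-3.067  0.033 -0.129] w 19.19 tip 24.7
```

View pics/c4.png

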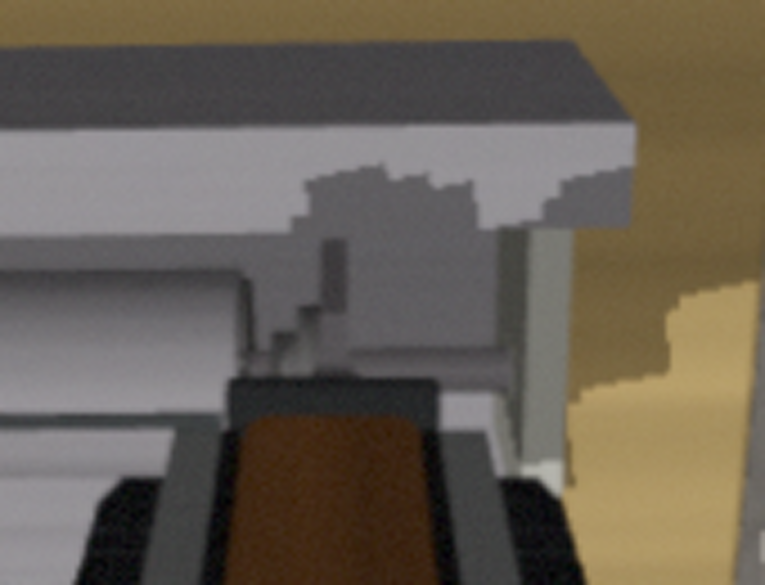

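The pin is nearly free; the x and z readings have started to shift. A bit more push, then I'll feel for a free swing.

Emit:
move_arm([
  [0, -0.05, 0, 0, 0, 0],
  [0, -0.07, 0, 0, 0, 0],
  [0, -0.07, 0, 0, 0, 0],
  [0, -0.07, 0, 0, 0, 0],
])

```text
clock: 10.7
eef_pos: [522.1, -18.4, 75.0]
tool_rot: [3.136, 0.001, -0.166]
force: [-1.7, -12.3, -2.3]
width: 19.4
```

```bash
python3 -c "
from h import *
st()"
```

```text
t 10.7 rel [ -0.38 -19.35  23.62] F [ 0.31 12.38  2.35] M [-3.267  0.004 -0.078] w 19.43 tip 24.6
```

Emit:
move_arm([
  [-0.05, 0, 0, 0, 0, 0.1],
  [-0.1, 0, 0, 0, 0, 0.2],
  [-0.15, -0.01, 0, 0, 0, 0.3],
  [-0.2, -0.02, 0, 0, 0, 0.5],
  [-0.25, -0.02, 0, 0, 0, 0.6],
  [-0.25, -0.02, 0, 0, 0, 0.6],
])

```text
clock: 11.3
eef_pos: [519.7, -17.9, 75.0]
tool_rot: [3.136, 0.001, -0.176]
force: [-2.5, -12.8, -1.5]
width: 19.6
```

```bash
python3 -c "
from h import *
st()"
```

```text
t 11.3 rel [ -2.88 -19.45  23.56] F [-0.35 13.02  1.52] M [-3.346  0.038 -0.026] w 19.59 tip 24.6
```

Emit:
move_arm([
  [-0.07, 0, 0, 0, 0, 0.1],
  [-0.14, -0.01, 0, 0, 0, 0.3],
  [-0.2, -0.02, 0, 0, 0, 0.5],
  [-0.25, -0.02, 0, 0, 0, 0.6],
  [-0.25, -0.02, 0, 0, 0, 0.6],
])

```text
clock: 11.8
eef_pos: [517.2, -17.3, 75.0]
tool_rot: [3.136, 0.001, -0.187]
force: [-3.3, -13.2, -1.1]
width: 19.3
```

```bash
python3 -c "
from h import *
st()"
```

```text
t 11.8 rel [ -5.43 -19.63  23.59] F [-1.13 13.52  1.12] M [-3.376 -0.034 -0.112] w 19.33 tip 24.6
```

It swings freely with no sideways resistance. Continuing along the arc.

Emit:
move_arm([
  [-0.15, 0, 0, 0, 0, 0.3],
  [-0.35, 0, 0, 0, 0, 0.8],
  [-0.55, -0.01, 0, 0, 0, 1.2],
  [-0.75, -0.01, 0, 0, 0, 1.7],
  [-0.95, -0.02, 0, 0, 0, 2.1],
  [-1.0, -0.02, 0, 0, 0, 2.2],
  [-1.0, -0.02, 0, 0, 0, 2.2],
])

```text
clock: 12.5
eef_pos: [507.0, -15.2, 74.9]
tool_rot: [3.136, 0.001, -0.225]
force: [-2.1, -13.7, -1.6]
width: 19.4
```

```bash
python3 -c "
from h import *
st()"
```

```text
t 12.5 rel [-15.79 -19.98  23.65] F [ 0.18 13.87  1.56] M [-3.496 -0.155 -0.024] w 19.35 tip 24.5
```

Emit:
move_arm([
  [-0.2, 0.01, 0, 0, 0, 0.4],
  [-0.4, 0.01, 0, 0, 0, 0.9],
  [-0.6, 0.01, 0, 0, 0, 1.3],
  [-0.8, 0.01, 0, 0, 0, 1.8],
  [-1.0, 0.0, 0, 0, 0, 2.2],
  [-1.05, 0.0, 0, 0, 0, 2.3],
  [-1.05, 0.0, 0, 0, 0, 2.3],
])

```text
clock: 13.2
eef_pos: [496.4, -12.8, 74.8]
tool_rot: [3.136, 0.002, -0.266]
force: [-3.4, -13.5, -2.4]
width: 18.9
```

```bash
python3 -c "
from h import *
st()
T=tool(); snap('wrist','w6'); np.save('w6.npy',T)
a=cv2.imread('pics/w6.png'); cv2.imwrite('pics/c5.png',cv2.resize(a[130:280,180:350],None,fx=4,fy=4,interpolation=cv2.INTER_CUBIC))"
```

```text
t 13.2 rel [-26.69 -20.68  23.75] F [-1.19 13.87  2.44] M [-3.536 -0.244 -0.036] w 18.94 tip 24.4
```

View pics/c5.png

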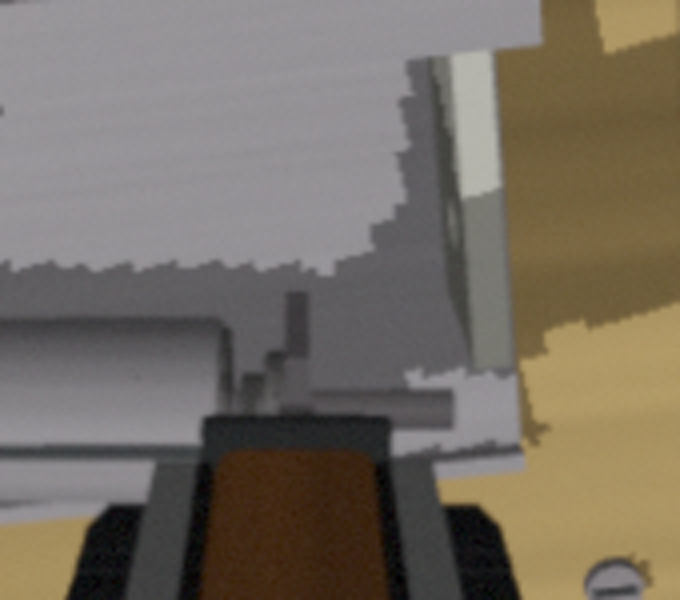

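The pin tip, crop (453,408), is now clear in front of the bracket's front edge, (490,370). Easing the spring off along the roller, then centring the fork.

Emit:
move_arm([
  [0, 0.1, 0, 0, 0, 0],
  [0, 0.2, 0, 0, 0, 0],
  [0, 0.3, 0, 0, 0, 0],
  [0, 0.4, 0, 0, 0, 0],
  [0, 0.5, 0, 0, 0, 0],
  [0, 0.6, 0, 0, 0, 0],
  [0, 0.7, 0, 0, 0, 0],
  [0, 0.8, 0, 0, 0, 0],
  [0, 0.9, 0, 0, 0, 0],
  [0, 1.0, 0, 0, 0, 0],
  [0, 1.1, 0, 0, 0, 0],
  [0, 1.1, 0, 0, 0, 0],
])

```text
clock: 14.45
eef_pos: [495.3, -19.1, 75.2]
tool_rot: [3.141, 0.001, -0.262]
force: [-1.0, -5.4, -3.1]
width: 19.3
```

```bash
python3 -c "
from h import *
st()"
```

```text
t 14.45 rel [-26.7  -14.24  23.43] F [-0.14  5.54  3.1 ] M [-1.344 -0.14   0.027] w 19.31 tip 24.8
```

Emit:
move_arm([
  [0, 0.1, 0, 0, 0, 0],
  [0, 0.2, 0, 0, 0, 0],
  [0, 0.3, 0, 0, 0, 0],
  [0, 0.3, 0, 0, 0, 0],
  [0, 0.3, 0, 0, 0, 0],
])

```text
clock: 14.95
eef_pos: [495.3, -20.7, 75.5]
tool_rot: [-3.141, -0.0, -0.261]
force: [-0.2, 0.0, -0.6]
width: 19.5
```

```bash
python3 -c "
from h import *
st()"
```

```text
t 14.95 rel [-26.45 -12.67  23.12] F [-0.23  0.02  0.58] M [-0.029  0.017 -0.001] w 19.46 tip 25.1
```

The force is zero. Backing off a little more, centring, then lifting straight up.

Emit:
move_arm([
  [0, 0.1, 0, 0, 0, 0],
  [-0.06, 0.2, 0, 0, 0, 0],
  [-0.1, 0.2, 0, 0, 0, 0],
  [-0.1, 0.2, -0.3, 0, 0, 0],
  [-0.1, 0.2, -0.8, 0, 0, 0],
  [-0.1, 0.2, -1.5, 0, 0, 0],
  [-0.1, 0.2, -2.5, 0, 0, 0],
  [-0.1, 0.2, -4, 0, 0, 0],
  [-0.1, 0.2, -6, 0, 0, 0],
  [-0.1, 0.2, -9, 0, 0, 0],
  [-0.1, 0.2, -9.6, 0, 0, 0],
  [-0.1, 0.2, -9.6, 0, 0, 0],
])

```text
clock: 16.15
eef_pos: [494.3, -23.0, 172.7]
tool_rot: [-3.141, -0.003, -0.261]
force: [-0.9, -0.2, -1.2]
width: 19.2
```

```bash
python3 -c "
from h import *
st(); print(tool().round(3))
T=tool(); snap('wrist','w7'); np.save('w7.npy',T)"
```

```text
t 16.15 rel [-27.06 -10.25 -74.17] F [-0.87  0.32  1.18] M [-0.001  0.054 -0.053] w 19.23 tip 122.3
[[ 9.66000e-01 -2.58000e-01  3.00000e-03  4.94349e+02]
 [-2.58000e-01 -9.66000e-01  0.00000e+00 -2.29960e+01]
 [ 3.00000e-03 -1.00000e-03 -1.00000e+00  1.72748e+02]
 [ 0.00000e+00  0.00000e+00  0.00000e+00  1.00000e+00]]
```

View pics/w7.png

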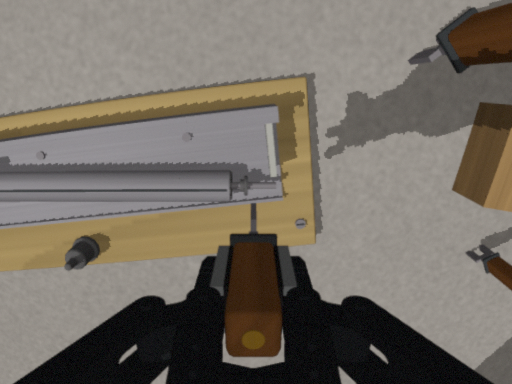

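The roller lies on the rail with its pin (240..281,187) in front of the bracket's front end (272,178), and the lever looks unshifted in the grip. Now back over the block.

Emit:
move_arm([
  [0.1, 3, 0, 0, 0, 1],
  [0.3, 7, 0, 0, 0, 2.5],
  [0.6, 11, 0, 0, 0, 4],
  [0.8, 15, 0, 0, 0, 6],
  [1.0, 19, 0, 0, 0, 7.5],
  [1.2, 22, 0, 0, 0, 8.5],
  [1.28, 23.7, 0.5, 0, 0, 9],
  [1.28, 24.01, 2, 0, 0, 9.03],
  [1.28, 24.01, 4, 0, 0, 9.03],
  [1.28, 24.01, 5.7, 0, 0, 9.03],
  [1.28, 24.01, 6, 0, 0, 9.03],
  [1.28, 24.01, 6, 0, 0, 9.03],
  [1.28, 24.01, 6, 0, 0, 9.03],
])

```text
clock: 17.5
eef_pos: [443.9, -258.4, 111.5]
tool_rot: [3.142, -0.0, -0.419]
force: [0.0, -0.4, -1.2]
width: 19.1
```

```bash
python3 -c "
from h import *
T=tool(); snap('wrist','w8'); np.save('w8.npy',T); st(); print(T.round(4))
a=cv2.imread('pics/w8.png'); cv2.imwrite('pics/c6.png',cv2.resize(a[120:290,170:340],None,fx=3.5,fy=3.5,interpolation=cv2.INTER_CUBIC))"
```

```text
t 17.55 rel [-38.42 230.28 -13.16] F [ 0.83 -0.09  0.5 ] M [ 0.003  0.002 -0.012] w 19.05 tip 61.4
[[ 9.134000e-01 -4.070000e-01  1.000000e-04  4.439067e+02]
 [-4.070000e-01 -9.134000e-01 -1.000000e-04 -2.584202e+02]
 [ 2.000000e-04  1.000000e-04 -1.000000e+00  1.114957e+02]
 [ 0.000000e+00  0.000000e+00  0.000000e+00  1.000000e+00]]
```

View pics/c6.png

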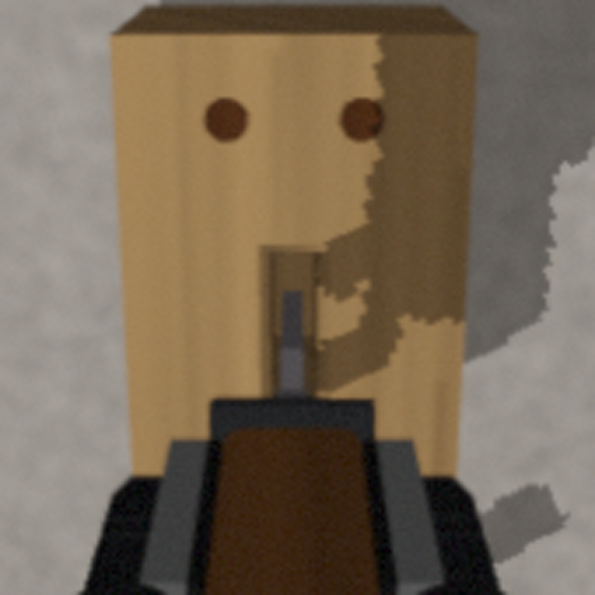

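The blade is centred over the slot (blade 282-303, slot 265-318 in the crop). Lowering.

Emit:
move_arm([
  [0.05, 0, 0.8, 0, 0, 0],
  [0.05, 0, 1.6, 0, 0, 0],
  [0.05, 0, 2.4, 0, 0, 0],
  [0.05, 0, 3.2, 0, 0, 0],
  [0.05, 0, 4.0, 0, 0, 0],
  [0.05, 0, 4.5, 0, 0, 0],
  [0.05, 0, 4.8, 0, 0, 0],
  [0.05, 0, 4.8, 0, 0, 0],
])

```text
clock: 18.35
eef_pos: [444.1, -258.5, 63.0]
tool_rot: [3.142, 0.0, -0.419]
force: [-0.0, -0.2, -1.1]
width: 19.2
```

```bash
python3 -c "
from h import *
st(); print(tool()[:3,3])"
```

```text
t 18.35 rel [-38.44 230.31  35.67] F [0.02 0.22 1.12] M [ 0.022 -0.003  0.001] w 19.18 tip 12.6
[ 444.10027143 -258.54423666   62.9634941 ]
```

Nearly seated. Pressing the last bit down until it contacts.

Emit:
move_arm([
  [0, 0, 0.05, 0, 0, 0],
  [0, 0, 0.1, 0, 0, 0],
  [0, 0, 0.1, 0, 0, 0],
])

```text
clock: 18.65
eef_pos: [444.3, -258.6, 62.5]
tool_rot: [-3.142, -0.0, -0.419]
force: [0.1, 0.1, -1.1]
width: 19.4
```

```bash
python3 -c "
from h import *
st()"
```

```text
t 18.65 rel [-38.22 230.28  36.15] F [ 0.05 -0.13  1.13] M [0.032 0.02  0.019] w 19.38 tip 12.1
```

Emit:
move_arm([
  [0, 0, 0.05, 0, 0, 0],
  [0, 0, 0.1, 0, 0, 0],
  [0, 0, 0.1, 0, 0, 0],
])

```text
clock: 18.95
eef_pos: [444.4, -258.6, 62.4]
tool_rot: [-3.141, -0.001, -0.419]
force: [-2.4, 0.2, 9.0]
width: 19.3
```

```bash
python3 -c "
from h import *
st()"
```

```text
t 18.95 rel [-38.18 230.31  36.26] F [-2.37  0.18 -8.99] M [ 0.197 -0.396  0.096] w 19.28 tip 12.0
```

The guard is seated (9 N upward at the stored height). Releasing and withdrawing.

Emit:
move_arm([
  [0, 0, -0.1, 0, 0, 0],
  [0, 0, -0.1, 0, 0, 0],
  [0, 0, -0.1, 0, 0, 0],
  [0, 0, -0.1, 0, 0, 0],
  [0, 0, -0.1, 0, 0, 0],
], grip=0.1)

```text
clock: 19.45
eef_pos: [444.2, -258.5, 62.2]
tool_rot: [3.142, 0.0, -0.419]
force: [0.0, -0.9, -0.1]
width: 47.0
```

Emit:
move_arm([
  [0, 0, -1, 0, 0, 0],
  [0, 0, -3, 0, 0, 0],
  [0, 0, -6, 0, 0, 0],
  [0, 0, -10, 0, 0, 0],
  [0, 0, -14, 0, 0, 0],
  [-1, 0, -18, 0, 0, 0],
  [-2, 0, -20, 0, 0, 0],
  [-2, 0, -20, 0, 0, 0],
  [-2, 0, -20, 0, 0, 0],
])

```text
clock: 20.35
eef_pos: [426.0, -250.2, 262.8]
tool_rot: [-3.141, -0.001, -0.419]
force: [0.1, -0.1, -0.3]
width: 47.1
```

```bash
python3 - <<'E'
from h import *
T=tool(); st(); w=snap('wrist','w9'); t=snap('top','top2'); s=snap('scene','scene2')
o=np.zeros((600,800,3),np.uint8)
o[:288,:384]=cv2.resize(w,(384,288))[:,:,::-1]
o[:288,400:]=cv2.resize(s[140:240,225:375][:,:,::-1],(400,288),interpolation=cv2.INTER_CUBIC)
o[300:,:]=cv2.resize(t[180:270,180:350][:,:,::-1],(566,300),interpolation=cv2.INTER_CUBIC)[:, :].copy() if 0 else cv2.copyMakeBorder(cv2.resize(t[180:270,180:350][:,:,::-1],(566,300),interpolation=cv2.INTER_CUBIC),0,0,0,234,cv2.BORDER_CONSTANT)
cv2.imwrite('pics/fin.png',o)
# bystander drift between views
a=cv2.imread('pics/top.png').astype(int); d=np.abs(a-t[:,:,::-1]).max(2)>40; n,_,S,C=cv2.connectedComponentsWithStats(d.astype(np.uint8))
print([(C[i].round().tolist(),int(S[i,4])) for i in range(1,n) if S[i,4]>6])
E
```

```text
t 20.35 rel [ -57.62  225.06 -164.17] F [0.1  0.05 0.35] M [ 0.025  0.04  -0.004] w 47.13 tip 212.4
[([254.0, 208.0], 85), ([377.0, 280.0], 9230), ([401.0, 216.0], 8), ([265.0, 218.0], 18), ([330.0, 230.0], 19), ([462.0, 325.0], 9198), ([319.0, 322.0], 9), ([299.0, 326.0], 16), ([263.0, 364.0], 44), ([289.0, 367.0], 29), ([242.0, 376.0], 106), ([251.0, 374.0], 77), ([265.0, 380.0], 24), ([290.0, 381.0], 27), ([257.0, 381.0], 10)]
```

The viewing limit is reached, so I'll check with numbers instead.

```bash
python3 - <<'E'
from h import *
h=cv2.cvtColor(cv2.imread('pics/w9.png'),cv2.COLOR_BGR2HSV); T=tool()
u0=proj('wrist',[443,-258.9,114],T); print('expected handle px',u0.round(1))
y=cv2.inRange(h,(15,180,120),(30,255,255)); m=np.zeros_like(y); cv2.circle(m,tuple(int(v) for v in u0),15,255,-1); y&=m
M=cv2.moments(y,True); uv=(M['m10']/M['m00'],M['m01']/M['m00']); print('spot',np.round(uv,1),onz('wrist',uv,114,T).round(1))
# pin & bracket in rail frame from w7
T3=np.load('w3.npy');T7=np.load('w7.npy')
ry=np.array([.016,-1.]);ry/=np.linalg.norm(ry);rx=np.array([1,.016]);rx/=np.linalg.norm(rx)
def rail(u,v,z):
    q=(np.linalg.inv(T3)@np.r_[onz('wrist',(u,v),z,T7),1])[:2]-[44.4,6.1]; return (q@rx).round(1),(q@ry-140).round(1)
g=cv2.imread('pics/w7.png')[:,:,1]
print('pin',rail(255,187,37),'tip',rail(281,187,37),'collar',rail(238,187,37),'bracket front',rail(271,178,54),'tube end',rail(230,186,36))
print(g[178:198,270].tolist(),g[187,262:292].tolist())
E
```

```text
expected handle px [253.6 159.1]
spot [253.  159.7] [ 442.7 -258.2  114. ]
pin (np.float64(-28.4), np.float64(-126.6)) tip (np.float64(-30.6), np.float64(-149.3)) collar (np.float64(-26.9), np.float64(-111.7)) bracket front (np.float64(-16.9), np.float64(-140.7)) tube end (np.float64(-25.6), np.float64(-104.7))
[87, 93, 116, 125, 89, 91, 108, 121, 122, 119, 117, 137, 141, 137, 136, 136, 135, 136, 126, 93] [117, 118, 118, 119, 118, 117, 116, 119, 119, 118, 118, 117, 119, 122, 130, 135, 137, 138, 136, 126, 104, 101, 126, 140, 140, 140, 142, 141, 142, 142]
```

```bash
python3 -c "
from h import *
print(ctrl.finish_job())"
```

```text
the job is handed in; nothing more can be done
None
```

The roller's pin end is swung out to the open front of the rail, past its bracket, and the forked lever is back in its slot. I handed the job in at about 20.5 s of the 54 s allowed.

- **Pressing the pin:** I used the middle-sized lever from the block. The spring began to give at about 5 N, and I pressed to about 13–14 N. The peak reading was 13.9 N, or about 14.5 N going by the measured moment, under both the stop (15 N) and the bending limit (19 N).
- **Swinging out:** sideways force stayed around 1 N or less, so nothing was wrenched against the brackets. I eased the spring back to zero force before lifting the lever off.
- **Roller position:** after the lift, the pin measured about 28–30 mm in front of its locked line, with the bracket's front edge at about 17 mm. The tube's pin end measured at y -104.7 mm, about where it must be with the stub still in its socket. I did not check the socket end itself close up.
- **Lever back in the block:** the guard stopped at the stored height with a 9 N reading. Afterwards the handle was within about 1 mm of its starting position.
- **Everything else:** a before-and-after comparison of the top picture showed changes at the roller and in the arm and shadow areas. There were also a few pixels at the lever and near the mug, at (401,216), which I did not look into.

My last combined picture could not be viewed because the 12-picture limit was reached, so the final checks are numerical only.

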